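Hang the griddle scraper back between its neighbours

ROBOT

A 6-joint arm with a two-finger parallel gripper is mounted at the origin on the work surface. World frame = base frame: x ahead of the robot, y to its left, z up, the work surface at z = 0. Lengths are in mm, angles in rad, forces in N, time in s.
With the tool pointing down it reaches from about 300 to 850 mm from the base axis. Payload 5.4 kg.
Tool frame: the origin (TCP) lies at the very end of the fingers, on their centre line; the grasp point (between the pads) lies behind it (ctrl.tcp_to_grasp is the y of the grasp point in the tool frame, in mm); y points along the fingers, z is the direction in which the jaws open and shut, and the axes are right-handed (so a half turn about y gives the same grasp; the last joint's range is limited). The gripper opens to 85 mm and grips with 20 to 120 N. Pads are 22 mm wide; open, the fingers measure 114 mm over their backs; the gripper's body (76 mm by 85 mm) begins 54 mm behind the grasp point. The pads swing forward as they close: fully open they stand 13 mm farther back than shut.
Start: joints at [0.938, 0.158, 1.597, -0, 1.386, -0.21], TCP at [235.939, 524.346, 231.299] pointing down, gripper open.
Joint ranges: [-2.91, 2.91], [-0.94, 2.29], [0.18, 2.7], [-1.29, 4.43], [0.17, 2.64], [-3, 3]. Speed limits (rad/s): [2.57, 2.57, 3.14, 3.14, 3.14, 3.14].

INTERFACE

Orientations are given as a unit quaternion [x, y, z, w].
In Python, from bench import ctrl, imaging, nets gives the robot as it stands.
- The arm moves only by the tool play_rows, never from a script. Its argument "moves" is text: rows parted by semicolons, each of 5 numbers parted by spaces: the shift along the tool's x, y, z as a fraction of full scale, then the turn about the tool's y as a fraction of full scale, then the closure, from -1 (fully open) to 1 (shut). In form: x y z turn claw; .... A call has 1 to 8 rows; each row shifts and turns the commanded pose from where the row before left it, along the tool's axes as they then stand; what a row does not reach is not made up. Full scale, the value 1, is 40 mm for a shift and 4 degrees for a turn. A row lasts 1/8 s, in which the tool goes at most 62.5 mm and 10.7 degrees, less where a joint would pass 70% of its speed; a pose out of reach is approached as far as the arm can. A call with a number of a shift or a turn outside -1 to 1 is refused whole. A call with a gripper value outside its range is refused whole. The fingers move at their own pace and stop on an object; the grip force is fixed at half the most. Time passes only in rows, so rows that do not move let the fingers close. It gives the time, the measured TCP pose, the force and the opening at its end, in the units of the state.
- ctrl.observe(): the state, without advancing time (a new reading comes with each control period).
- imaging.grab_frame(name): name is "side" or "top"; returns the picture (400x640x3 uint8, red, green, blue); there is no depth.
- imaging.camera_params(name): a dict with "fov_y" (degrees; the focal length in pixels is half the picture's height over the tangent of half this angle, whatever the lens; pixels are square), "cx", "cy" (the principal point, pixels), "world_to_cam" (4x4, takes a point from world to camera coordinates). Camera axes: x right, y down, z forward; pixel columns grow to the right and rows downward; lengths in mm; the calibration is good to about 2 mm. A picture is of the moment at which its call begins. camera_params takes no time and is no camera call.
- ctrl.finish_job(): hands the job in, once; it reports no verdict.
Trained networks look in the newest picture that a camera, given by its name, has taken for a name from the list of things; names that differ only in an ending like _2 or _b are one class to them, and where a whole thing is asked for, a point or a joint stands for the part that bears it (a point fixed in the world has none). Each returns a list of dicts, best first, with "confidence" (0 to 1); they miss things now and then, are a little off and sometimes report something else, mostly with a low value. They report only what shows in the picture. A call takes as long as a camera call. They do not tell look-alikes from the thing itself.
- nets.masks_of(camera, label): "region" (400x640 bool, what is visible of it) and "pixel" ([column, row] in pixels, amid what is visible of it).
The state is a dict: "time_s": time; "joints": joint angles; "joint_velocities": joint speeds; "joint_torque": joint torques, N m; "ee_pos": TCP position; "orientation": TCP orientation; "wrist_force": force on the tool from outside, world axes, zero at the start; "wrist_torque": the same for the moment, N m; "width": finger opening in mm.
Only numpy, scipy, OpenCV 4.12 (cv2) and the standard library are available. Lean on these libraries where they do the work, as an engineer would, in place of code of your own. Each camera call takes 0.05 s, during which the arm holds its last target. There are 200 camera calls.

TASK

Take the griddle scraper out of its drying stand and hang it on the one empty two-pronged hook of the rack, blade square to the rack: slide its neck between the prongs, push its collar back against the hook's spring keeper until it clears the lip, and lower it until the collar sits fully down behind the lip, then let go. How far the prongs stick out has to be felt: keep every touch between the scraper and the hook gentle (under 25 N in all), and do not knock the tools hanging beside it, nor shift or tip the bottle.

Things in the scene. Friction and masses are not known exactly. Their poses are not given: they have to be found in the camera images.
- scraper: Scraper to hang: upright square wood handle 24 x 24 mm (z +8 to +78), round steel collar 36 mm across, 8 mm thick (z 0 to 8), round neck 9 mm across below (z 0 to -40), flat blade 58 mm wide (y), 4 mm thick (x), z -40 to -105. Origin: centre of the collar's underside; z points up the handle. Same when turned half round. 0.18 to 0.35 kg.
- stand: Fixed white drying block 60 (x) by 100 (y) by 125 mm tall with an upright slot 16 (x) by 66 mm (y). The scraper starts upright, blade in the slot, collar resting on the block's top, and comes out by a straight lift of over 105 mm. Origin: centre of its underside.
- hook: The empty hook, always at one of the two inner places. Two level prongs reach along its -x (from the rack's bar towards the robot), 8 mm wide, 8 mm deep, gap 15 mm between them. Origin: on the bar's front face, on the hook's middle line, at the height of the prongs' top face, where the collar's underside will sit (140 mm above the table).
- hook_far (a point): Fixed point on the hook's middle line, top face height, at hook x = -118 mm: the farthest the prong tips may reach. Prongs, lip and keeper sit together stiffly in the socket at a depth that differs each time by up to 40 mm and is in no reading (tips at hook x -118 to -78): feel or see it. Each tip has a lip 10 mm long (x), 6 mm high; its rear face is 10 mm behind the tip.
- hook_near (a point): Fixed point, as hook_far, at hook x = -40 mm: the deepest the untouched spring keeper's front may be. The keeper (grey block, 30 mm wide, z 1.5 to 19.5) starts 28 mm behind the lip's rear face and yields 12.5 mm to +x, then is solid: 3 N at touch, +0.5 N per mm. The 36 mm collar can drop in with it pressed back 8 to 12.5 mm (7 to 9.2 N); it then holds the collar on the lip.
- rack: Fixed rack: a level aluminium bar 350 mm long (y), 30 mm thick (x), its top 146 mm above the table, on two posts, with four hooks at y = -108, -36, +36 and +108 mm. Origin: at table height below the middle of the bar's front face; the hooks point along -x.
- tool_a: Hanging neighbour, a scraper of the same make (same handle, collar, neck and 58 mm blade), hanging loosely on the outer hook at the rack's y = +108 mm. Origin as for the scraper. Leave it alone.
- tool_b: Hanging neighbour: same handle, collar and neck, with a narrow chisel blade 30 mm wide; loosely on the other inner hook. Origin as for the scraper. Leave it alone.
- tool_c: Hanging neighbour: same handle, collar and neck, with a round flat blade 56 mm in diameter; loosely on the outer hook at the rack's y = -108 mm. Origin as for the scraper. Leave it alone.
- bottle: Yellow squeeze bottle, 60 mm in diameter, 150 mm tall, standing on the table. Origin: centre of its underside. Leave it alone.
There are look-alikes about, which are no part of the job. Leave any blue look-alike of the scraper alone. What is shaped like the stand but blue is not meant.

How it is judged (in metres and radians):
On the way:
1. the scraper is lifted clear out of the drying stand (z of scraper in the frame of stand above 0.225 m), for 0.1 s.
At the end, for the whole second after the job is handed in: The scraper hangs on the empty hook with its collar fully down behind the lip (underside within 3 mm of the prongs' top face), its middle within 7 mm of the hook's middle line, upright within 0.1 rad, its blade square to the rack within 0.25 rad, at rest and let go (z of scraper in the frame of hook between -0.004 and 0.003 m and y of scraper in the frame of hook between -0.007 and 0.007 m and x of scraper in the frame of hook between -0.097 and -0.043 m and angle between scraper's own z axis and vertical below 0.1 rad and angle between the y axis of scraper and the y axis of hook, either way round below 0.25 rad and linear speed of scraper below 0.02 m/s and contact force between scraper and the fingers below 0.2 N); the robot touches nothing.
It fails at once if the scraper bears on the empty hook with more than 25 N in all (contact force between scraper and hook above 25 N).
It fails at once if a hanging neighbour is knocked (shifted over 8 mm, tilted over 0.12 rad, or struck by the scraper with over 3 N) (distance of any of tool_a, tool_b, tool_c from where it was at the start of the episode above 0.008 m or angle between any of tool_a, tool_b, tool_c's own z axis and vertical above 0.12 rad or contact force between scraper and tool_a above 3 N or contact force between scraper and tool_b above 3 N or contact force between scraper and tool_c above 3 N).
It fails at once if the bottle is moved by over 20 mm or tipped (distance of bottle from where it was at the start of the episode above 0.02 m or angle between bottle's own z axis and vertical above 0.2 rad).
It also fails if it takes over 64 s, if anything falls off the work surface, if the arm or the gripper's body presses on something with over 40 N, if the wrist force passes 120 N, or if a joint passes its speed limit or range.

## Working session

There is one attempt and no reset: what is moved stays moved. The work goes in short steps, Python scripts to look and compute and a tool call to move; the robot and the scene stay as the last step left them, time stands still between calls to the robot, and variables do not carry over. Pictures are saved under pics/ and viewed, about 8 in all and at most 12, crops included, and the job is handed in when it is done.

Besides the shell and the picture viewer there is one more tool, called after ">>>" in YAML: its name, and indented under it one key for each argument. play_rows: Moves the arm, as the interface text tells. Its arguments: {"type":"object","properties":{"moves":{"type":"string"}},"required":["moves"]}

```bash
mkdir -p pics; ls; python3 - <<'E'
from bench import ctrl, imaging, nets
import cv2,numpy as np
print(ctrl.observe(), ctrl.tcp_to_grasp)
for c in ("side","top"):
    im=imaging.grab_frame(c); cv2.imwrite(f"pics/{c}0.png",im[:,:,::-1])
    p=imaging.camera_params(c); print(c,p)
    for l in ("scraper","stand","hook","rack","tool_a","tool_b","tool_c","bottle"):
        for d in nets.masks_of(c,l)[:3]:
            r=d["region"]; ys,xs=np.nonzero(r)
            print(c,l,round(d["confidence"],2),np.round(d["pixel"]),xs.min(),xs.max(),ys.min(),ys.max())
E
```

```text
pics
{'time_s': 0.0, 'joints': array([ 9.37879274e-01,  1.59036666e-01,  1.59826689e+00, -1.75143337e-05,
        1.38618413e+00, -2.10091909e-01]), 'joint_velocities': array([ 0.00147733, -0.00060328, -0.00135956, -0.0005209 ,  0.00110292,
       -0.00049193]), 'joint_torque': array([ 2.12583880e-03, -3.95987749e+01, -3.31443679e+01,  5.15019281e-05,
        8.06406228e-03,  2.29725640e-05]), 'ee_pos': array([235.59567325, 523.8498624 , 230.30649438]), 'orientation': array([ 0.69197716, -0.14864754,  0.14811041, -0.69074947]), 'wrist_force': array([-0.17657172, -0.82235854, -1.09340495]), 'wrist_torque': array([0.02789736, 0.00439462, 0.04393253]), 'width': 85.40733064053694} -18.700000000000003
side {'fov_y': 47.507814975655535, 'cx': 315.7209544533653, 'cy': 204.96163852154055, 'world_to_cam': array([[ 9.08914969e-01, -4.16943698e-01, -5.61529705e-03,
        -5.05764746e+02],
       [-3.04447179e-01, -6.54356297e-01, -6.92191990e-01,
         2.07705087e+02],
       [ 2.84930683e-01,  6.30853223e-01, -7.21691566e-01,
         9.23474541e+02],
       [ 0.00000000e+00,  0.00000000e
[... 1280 characters left out ...]
38 252
top stand 0.96 [378. 241.] 360 407 219 252
top stand 0.73 [328. 254.] 306 350 237 271
top stand 0.18 [257. 163.] 250 267 141 188
top hook 0.57 [258. 162.] 250 267 141 188
top rack 0.71 [249. 148.] 176 314 134 172
top tool_a 0.63 [203. 180.] 190 220 170 185
top tool_a 0.6 [287. 176.] 279 294 169 183
top tool_a 0.55 [230. 179.] 220 241 169 184
top tool_b 0.63 [203. 180.] 190 220 170 185
top tool_b 0.6 [287. 176.] 279 294 169 183
top tool_b 0.55 [230. 179.] 220 241 169 184
top tool_c 0.63 [203. 180.] 190 220 170 185
top tool_c 0.6 [287. 176.] 279 294 169 183
top tool_c 0.55 [230. 179.] 220 241 169 184
top bottle 0.77 [417. 130.] 402 431 117 144
top bottle 0.31 [286. 176.] 280 296 169 183
```

View pics/side0.png

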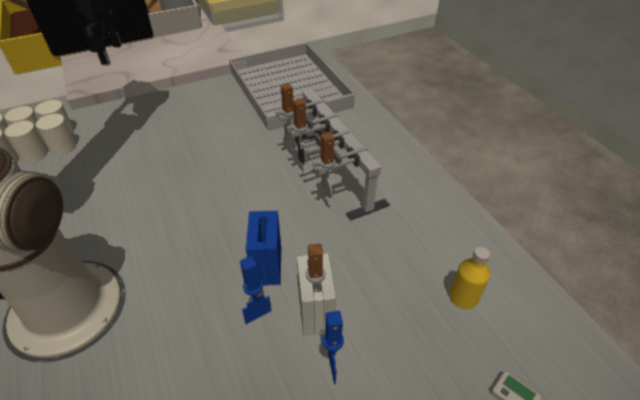

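View pics/top0.png

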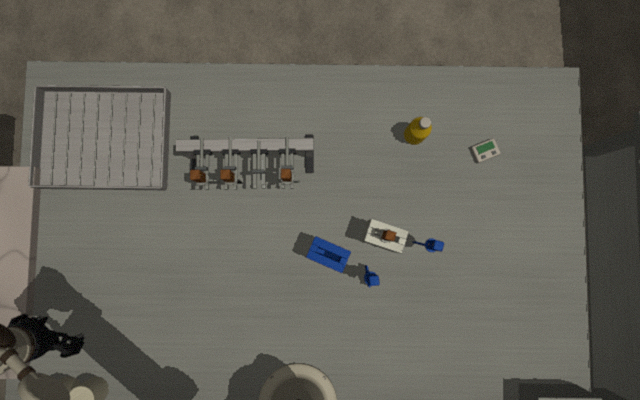

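The side view shows the white stand at about (316,295) with the brown-handled scraper at (316,262). The look-alikes are the blue scrapers at (256,285) and (334,335) and the blue stand at (265,245). In the top view the scraper is at (390,237), and the empty hook is at about x=258, between the tools at 227 and 287. I'm choosing the brown scraper in the white stand.

```bash
cat > h.py <<'E'
from bench import ctrl, imaging, nets
import cv2,numpy as np
from scipy.spatial.transform import Rotation as R
P={c:imaging.camera_params(c) for c in("side","top")}
def ray(c,px):
    p=P[c];f=200/np.tan(np.radians(p["fov_y"]/2));T=p["world_to_cam"]
    d=T[:3,:3].T@np.array([(px[0]-p["cx"])/f,(px[1]-p["cy"])/f,1]);return -T[:3,:3].T@T[:3,3],d
def onz(c,px,z):
    o,d=ray(c,px);return o+d*(z-o[2])/d[2]
def proj(c,X):
    p=P[c];f=200/np.tan(np.radians(p["fov_y"]/2));q=p["world_to_cam"][:3,:3]@np.array(X)+p["world_to_cam"][:3,3]
    return f*q[:2]/q[2]+[p["cx"],p["cy"]]
def tri(pa,pb):
    o1,d1=ray("side",pa);o2,d2=ray("top",pb)
    s=np.linalg.lstsq(np.c_[d1,-d2],o2-o1,rcond=None)[0];a,b=o1+d1*s[0],o2+d2*s[1];return (a+b)/2,np.linalg.norm(a-b)
E
python3 - <<'E'
from h import *
s=imaging.grab_frame("side");t=imaging.grab_frame("top")
def crop(im,x,y,w,h,k): return cv2.resize(im[y:y+h,x:x+w],None,fx=k,fy=k,interpolation=cv2.INTER_CUBIC)[:,:,::-1]
a=crop(t,170,130,150,65,5); b=crop(t,350,210,100,50,4); c=crop(s,270,230,87,50,4)
b=cv2.resize(b,(400,200)); c=cv2.resize(c,(350,200))
cv2.imwrite("pics/c1.png",np.vstack([a,np.hstack([b,c])]))
print((np.vstack([a,np.hstack([b,c])])).shape)
# white top of stand in the top picture
hsv=cv2.cvtColor(t,cv2.COLOR_RGB2HSV); m=((hsv[...,2]>170)&(hsv[...,1]<50)).astype(np.uint8);m[:,:350]=0;m[:,415:]=0;m[:215]=0;m[260:]=0
q=cv2.minAreaRect(np.argwhere(m)[:,::-1].astype(np.float32)); box=cv2.boxPoints(q)
for k in box: print("stand corner",k,onz("top",k,125).round(1))
print("stand centre",onz("top",q[0],125).round(1))
# brown handles
for n,im in(("top",t),("side",s)):
    h=cv2.cvtColor(im,cv2.COLOR_RGB2HSV);m=((h[...,0]<18)&(h[...,1]>120)&(h[...,2]>60)).astype(np.uint8)
    N,_,st,ce=cv2.connectedComponentsWithStats(m)
    for i in range(1,N):
        if st[i,4]>15: print(n,st[i],ce[i].round(1))
Ro=R.from_quat(ctrl.observe()["orientation"]).as_matrix();print(Ro.round(3))
E
```

```text
(525, 750, 3)
stand corner [364.7     239.90001] [ 443.3 -168.9  125. ]
stand corner [371.60004 219.2    ] [ 496.1 -186.3  125. ]
stand corner [407.90002 231.3    ] [ 466.3 -278.8  125. ]
stand corner [401.      252.00002] [ 413.7 -261.   125. ]
stand centre [ 454.8 -223.8  125. ]
top [281 169  10  10  94] [285.5 173.5]
top [190 170  12  10 103] [194.9 174.4]
top [220 170  12  10  99] [225.1 174.1]
top [385 230  11  11  82] [390.  235.4]
side [144   0  17  12 145] [152.5   5. ]
side [ 12   8  24  29 416] [22.7 22.9]
side [282  84  24  44 521] [293.6 105.3]
side [321 132  13  31 299] [327.8 146.7]
side [309 244  13  33 392] [315.1 260. ]
[[ 0.912 -0.     0.41 ]
 [-0.41  -0.     0.912]
 [-0.    -1.    -0.   ]]
```

View pics/c1.png

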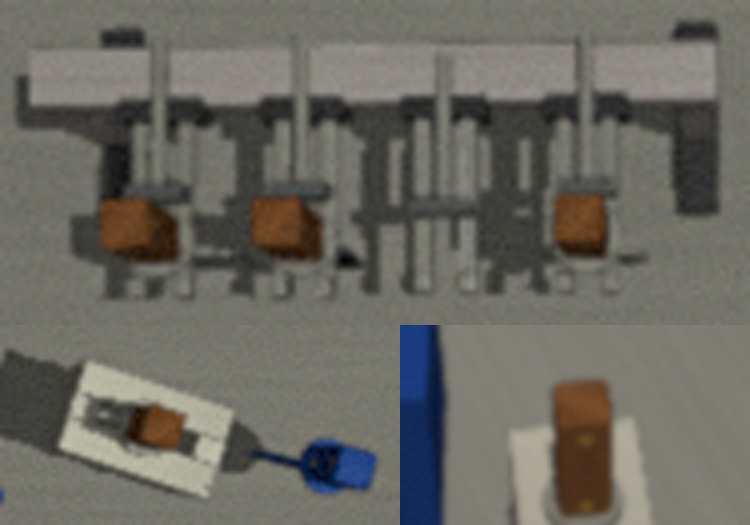

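The crop confirms the brown-handled scraper in the white block, with its top face at about (391,236). The empty hook's prongs have their tips near (259,188) in the top picture and the keeper front at about row 173.

```bash
python3 - <<'E'
from h import *
f=lambda *a:onz(*a).round(1)
print("handle top",f("top",(391,235.7),203))
L=onz("top",(175.6,151),146);Rr=onz("top",(313.2,149.6),146);print("bar front",L.round(1),Rr.round(1),np.linalg.norm(L-Rr))
d=(L-Rr)[:2];yaw=np.arctan2(-d[0],d[1]);print("rack yaw deg",np.degrees(yaw))
m=(L+Rr)/2;ey=np.array([-np.sin(yaw),np.cos(yaw)]);ex=np.array([np.cos(yaw),np.sin(yaw)])
for n,px,z in(("tip",(259.1,188.4),146),("lip front",(259.1,188.4),140),("keeper front",(258.8,173),159.5),("prong mid",(259.1,175),140),("prong mid near bar",(258.8,158),140)):
    X=onz("top",px,z);r=X[:2]-m[:2];print(n,X.round(1),"rack xy",(r@ex).round(1),(r@ey).round(1))
for n,px in(("a",(194.2,175.2)),("b",(224.6,174.8)),("c",(286,174.2))):
    X=onz("top",px,218);r=X[:2]-m[:2];print(n,X.round(1),"rack xy",(r@ex).round(1),(r@ey).round(1))
E
```

```text
handle top [ 454.  -223.5  203. ]
bar front [662.7 313.9 146. ] [670.3 -35.3 146. ] 349.31523094345755
rack yaw deg 1.2457610855852812
tip [569.7  99.9 146. ] rack xy -97.6 -37.2
lip front [570.3 100.6 140. ] rack xy -97.0 -36.5
keeper front [607.   99.9 159.5] rack xy -60.4 -38.1
prong mid [604.5 101.4 140. ] rack xy -62.8 -36.6
prong mid near bar [648.1 103.1 140. ] rack xy -19.1 -35.8
a [592.  246.4 218. ] rack xy -72.2 108.7
b [593.7 174.1 218. ] rack xy -71.9 36.4
c [596.8  28.2 218. ] rack xy -72.0 -109.6
```

```bash
cat >> h.py <<'E'
def plan(X,yaw,n,claw):
    """rows of the tool's axes to bring TCP to X with tool z at yaw (deg) in n rows"""
    s=ctrl.observe();Q=R.from_quat(s["orientation"]);z=Q.as_matrix()[:,2]
    t=-((yaw-np.degrees(np.arctan2(z[1],z[0]))+180)%360-180);d=np.array(X)-s["ee_pos"]
    print("shift",d.round(1),"turn",t.round(1));o=[]
    for i in range(n):
        o.append(" ".join(f"{v:.2f}" for v in [*(Q.inv().apply(d/n)/40),t/n/4,claw]))
        Q=Q*R.from_euler("y",t/n,degrees=True)
        if i%8==7 or i==n-1: print("; ".join(o));o=[]
E
python3 -c "
from h import *
plan([455,-223.5,232],-18,22,-1)"
```

```text
shift [ 2.191e+02 -7.478e+02  7.000e-01] turn 83.8
0.58 -0.00 -0.67 0.95 -1.00; 0.62 -0.00 -0.63 0.95 -1.00; 0.66 -0.00 -0.59 0.95 -1.00; 0.70 -0.00 -0.55 0.95 -1.00; 0.73 -0.00 -0.50 0.95 -1.00; 0.76 -0.00 -0.45 0.95 -1.00; 0.79 -0.00 -0.40 0.95 -1.00; 0.82 -0.00 -0.34 0.95 -1.00
0.84 -0.00 -0.29 0.95 -1.00; 0.85 -0.00 -0.23 0.95 -1.00; 0.87 -0.00 -0.17 0.95 -1.00; 0.88 -0.00 -0.12 0.95 -1.00; 0.88 -0.00 -0.06 0.95 -1.00; 0.89 -0.00 0.00 0.95 -1.00; 0.88 -0.00 0.06 0.95 -1.00; 0.88 -0.00 0.12 0.95 -1.00
0.87 -0.00 0.18 0.95 -1.00; 0.85 -0.00 0.23 0.95 -1.00; 0.84 -0.00 0.29 0.95 -1.00; 0.82 -0.00 0.34 0.95 -1.00; 0.79 -0.00 0.40 0.95 -1.00; 0.76 -0.00 0.45 0.95 -1.00
```

>>> play_rows:
  moves: "0.58 0 -0.67 0.95 -1; 0.62 0 -0.63 0.95 -1; 0.66 0 -0.59 0.95 -1; 0.7 0 -0.55 0.95 -1; 0.73 0 -0.5 0.95 -1; 0.76 0 -0.45 0.95 -1; 0.79 0 -0.4 0.95 -1; 0.82 0 -0.34 0.95 -1"

```text
time_s: 2.0
ee_pos: [316.0, 251.3, 231.5]
orientation: [-0.628, 0.325, -0.325, 0.628]
wrist_force: [1.6, 0.9, -0.8]
width: 85.2
```

>>> play_rows:
  moves: "0.84 0 -0.29 0.95 -1; 0.85 0 -0.23 0.95 -1; 0.87 0 -0.17 0.95 -1; 0.88 0 -0.12 0.95 -1; 0.88 0 -0.06 0.95 -1; 0.89 0 0 0.95 -1; 0.88 0 0.06 0.95 -1; 0.88 0 0.12 0.95 -1"

```text
time_s: 3.0
ee_pos: [396.2, -20.8, 231.5]
orientation: [-0.521, 0.478, -0.479, 0.521]
wrist_force: [0.2, -0.2, 0.2]
width: 85.2
```

>>> play_rows:
  moves: "0.87 0 0.18 0.95 -1; 0.85 0 0.23 0.95 -1; 0.84 0 0.29 0.95 -1; 0.82 0 0.34 0.95 -1; 0.79 0 0.4 0.95 -1; 0.76 0 0.45 0.95 -1; 0 0 0 0 -1; 0 0 0 0 -1"

```text
time_s: 4.0
ee_pos: [455.9, -222.9, 231.2]
orientation: [-0.417, 0.572, -0.571, 0.417]
wrist_force: [-0.1, 0.3, -0.1]
width: 85.3
```

```bash
python3 -c "
from h import *
plan([455,-223.5,164],-18,4,-1)"
```

```text
shift [ -0.9  -0.6 -67.2] turn 0.2
0.01 0.42 -0.00 0.01 -1.00; 0.01 0.42 -0.00 0.01 -1.00; 0.01 0.42 -0.00 0.01 -1.00; 0.01 0.42 -0.00 0.01 -1.00
```

>>> play_rows:
  moves: "0 0.42 0 0 -1; 0 0.42 0 0 -1; 0 0.42 0 0 -1; 0 0.42 0 0 -1; 0 0 0 0 -1; 0 0 0 0 -0.3; 0 0 0 0 0; 0 0 0 0 0.2"

```text
time_s: 5.0
ee_pos: [456.4, -223.7, 164.7]
orientation: [0.416, -0.571, 0.572, -0.417]
wrist_force: [-0.2, 0.0, -0.2]
width: 34.4
```

>>> play_rows:
  moves: "0 0 0 0 0.4; 0 0 0 0 0.6; 0 0 0 0 1; 0 0 0 0 1; 0 0 0 0 1; 0 0 0 0 1"

```text
time_s: 5.75
ee_pos: [456.0, -223.5, 164.5]
orientation: [0.417, -0.571, 0.571, -0.416]
wrist_force: [-3.5, 0.5, 5.3]
width: 23.5
```

```bash
python3 - <<'E'
from h import *
o=ctrl.observe();print(o["ee_pos"],o["width"],o["wrist_force"],o["wrist_torque"])
s=imaging.grab_frame("side");t=imaging.grab_frame("top")
a=cv2.resize(s[190:350,230:390],None,fx=2.5,fy=2.5);b=cv2.resize(t[160:320,310:470],None,fx=2.5,fy=2.5)
cv2.imwrite("pics/g1.png",np.hstack([a,b])[:,:,::-1])
E
```

```text
[ 456.04536219 -223.46967682  164.46322979] 23.524032957906204 [-3.50848931  0.46095674  5.32037812] [ 0.16949612  0.61216825 -0.04146162]
```

View pics/g1.png

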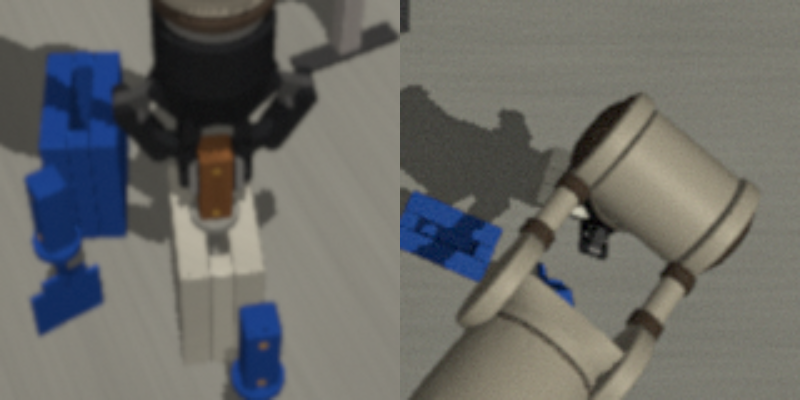

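Width is 23.5 mm, so the scraper is gripped in the white stand and the blue look-alikes stand clear. Lifting now.

>>> play_rows:
  moves: "0 -0.2 0 0 1; 0 -0.4 0 0 1; 0 -0.6 0 0 1; 0 -0.6 0 0 1; 0 -0.6 0 0 1; 0 -0.5 0 0 1; 0 -0.1 0 0 1; 0 0 0 0 1"

```text
time_s: 6.85
ee_pos: [456.1, -223.3, 284.0]
orientation: [0.416, -0.571, 0.571, -0.417]
wrist_force: [0.9, 0.9, -2.1]
width: 23.6
```

```bash
python3 -c "
from h import *
plan([517,100,284],1.25,12,1)"
```

```text
shift [ 60.9 323.3  -0. ] turn -19.1
-0.68 0.00 -0.09 -0.40 1.00; -0.68 0.00 -0.07 -0.40 1.00; -0.68 0.00 -0.05 -0.40 1.00; -0.68 0.00 -0.03 -0.40 1.00; -0.69 0.00 -0.01 -0.40 1.00; -0.69 0.00 0.01 -0.40 1.00; -0.68 0.00 0.03 -0.40 1.00; -0.68 0.00 0.05 -0.40 1.00
-0.68 0.00 0.07 -0.40 1.00; -0.68 0.00 0.09 -0.40 1.00; -0.68 0.00 0.10 -0.40 1.00; -0.67 0.00 0.12 -0.40 1.00
```

>>> play_rows:
  moves: "-0.3 0 -0.04 -0.4 1; -0.68 0 -0.08 -0.4 1; -0.68 0 -0.06 -0.4 1; -0.68 0 -0.04 -0.4 1; -0.69 0 -0.02 -0.4 1; -0.69 0 0 -0.4 1; -0.68 0 0.02 -0.4 1; -0.68 0 0.04 -0.4 1"

```text
time_s: 7.85
ee_pos: [490.2, -20.8, 283.1]
orientation: [-0.478, 0.522, -0.52, 0.478]
wrist_force: [-0.0, -0.5, -1.6]
width: 23.1
```

>>> play_rows:
  moves: "-0.68 0 0.06 -0.4 1; -0.68 0 0.08 -0.4 1; -0.68 0 0.1 -0.4 1; -0.67 0 0.12 -0.38 1; -0.38 0 0.06 0 1; 0 0 0 0 1; 0 0 0 0 1"

```text
time_s: 8.72
ee_pos: [511.9, 99.7, 283.9]
orientation: [0.506, -0.494, 0.494, -0.505]
wrist_force: [-0.7, 0.1, -1.8]
width: 23.6
```

```bash
python3 - <<'E'
from h import *
o=ctrl.observe();print(o["wrist_force"],o["wrist_torque"])
plan([517,100,191.5],1.25,4,1)
s=imaging.grab_frame("side");t=imaging.grab_frame("top")
a=cv2.resize(s[70:230,230:390],None,fx=2.5,fy=2.5);b=cv2.resize(t[110:270,180:340],None,fx=2.5,fy=2.5)
cv2.imwrite("pics/p1.png",np.hstack([a,b])[:,:,::-1])
E
```

```text
[-0.69753526  0.05607826 -1.75748991] [-0.06153998 -0.00558607 -0.00927081]
shift [  5.1   0.3 -92.4] turn 0.0
-0.00 0.58 0.03 0.00 1.00; -0.00 0.58 0.03 0.00 1.00; -0.00 0.58 0.03 0.00 1.00; -0.00 0.58 0.03 0.00 1.00
```

View pics/p1.png

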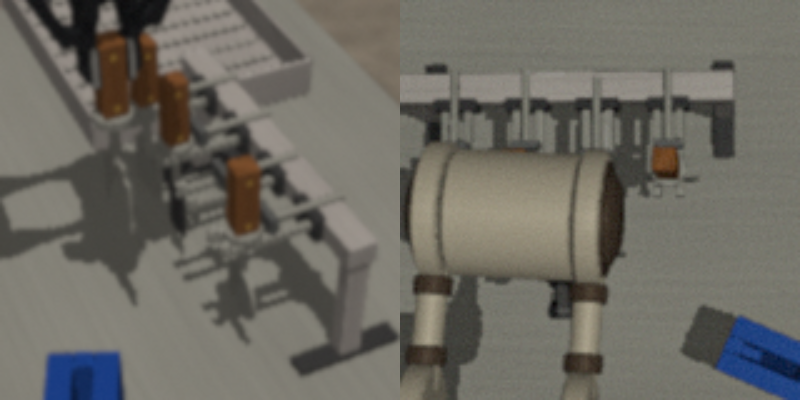

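>>> play_rows:
  moves: "-0.03 0.4 0 0 1; 0 0.6 0 0 1; 0 0.6 0 0 1; 0 0.5 0 0 1; 0 0.22 0 0 1; 0 0 0 0 1; 0 0 0 0 1"

```text
time_s: 9.7
ee_pos: [512.7, 101.4, 192.2]
orientation: [-0.505, 0.494, -0.495, 0.506]
wrist_force: [-0.7, 0.1, -2.6]
width: 23.5
```

```bash
python3 - <<'E'
from h import *
o=ctrl.observe();p=o["ee_pos"];print(p,o["wrist_force"],o["wrist_torque"])
s=imaging.grab_frame("side");k=5;x0,y0=240,95
im=cv2.resize(s[y0:y0+120,x0:x0+130],None,fx=k,fy=k,interpolation=cv2.INTER_CUBIC)[:,:,::-1].copy()
def dot(X,col):
    q=(proj("side",X)-[x0-.5,y0-.5])*k;cv2.circle(im,tuple(int(v) for v in q),2,col,-1)
o=p-[0,0,39.5]
for a in np.radians(np.arange(0,360,30)): 
    dot(o+[18*np.cos(a),18*np.sin(a),0],(0,255,0))
for v in (-29,29): dot(o+[0,v,-105],(0,255,0)); dot(o+[0,v,-40],(0,255,0))
for u in(-12,12):
    for v in(-12,12): dot(o+[u,v,78],(0,255,0))
H=np.array([667.3,103.3,140.]);ex=np.array([.9998,.0217,0]);ey=np.array([-.0217,.9998,0])
for v in(-15.5,-7.5,7.5,15.5):
    for u in(-97,-87,-50,-30): dot(H+u*ex+v*ey,(0,0,255))
for v in(-15,15): dot(H-59*ex+v*ey+[0,0,19.5],(255,0,255))
cv2.imwrite("pics/p2.png",im)
E
```

```text
[512.68923417 101.42951159 192.18181121] [-0.69528328  0.13024846 -2.58870311] [ 0.05035883 -0.04800104 -0.02100782]
```

View pics/p2.png

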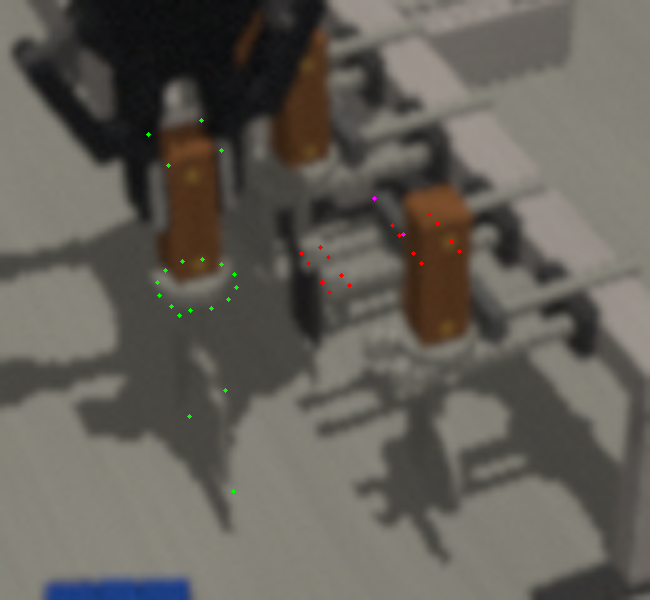

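The scraper hangs upright, with the collar at about zoomed (190,285) against a predicted (197,288). The hook prongs need a closer look before I insert.

```bash
python3 - <<'E'
from h import *
s=imaging.grab_frame("side");k=10
x0,y0=290,130
im=cv2.resize(s[y0:y0+40,x0:x0+45],None,fx=k,fy=k,interpolation=cv2.INTER_CUBIC)[:,:,::-1].copy()
c=cv2.resize(s[y0+5:y0+45,x0-25:x0+5],None,fx=k,fy=k,interpolation=cv2.INTER_CUBIC)[:,:,::-1].copy()
im=np.clip(im*1.5,0,255).astype(np.uint8);H=np.array([667.3,103.3,140.]);ex=np.array([.9998,.0217,0]);ey=np.array([-.0217,.9998,0])
for v in(-15.5,-7.5,7.5,15.5):
    q=[tuple(int(t) for t in (proj("side",H+u*ex+v*ey)-[x0-.5,y0-.5])*k) for u in(-97,-87,-60)]
    cv2.polylines(im,[np.array(q)],False,(0,0,255),1);cv2.circle(im,q[1],2,(0,255,0),-1)
cv2.imwrite("pics/p3.png",np.hstack([im,c]))
E
```

```text
(no output)
```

View pics/p3.png

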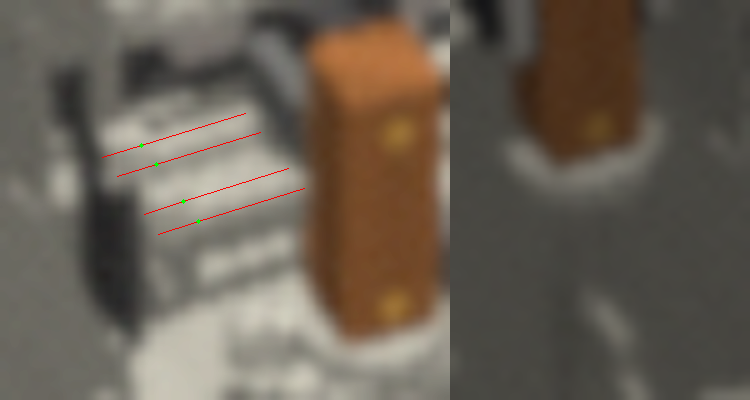

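```bash
python3 - <<'E'
from h import *
g=np.mean([cv2.cvtColor(imaging.grab_frame("side"),cv2.COLOR_RGB2GRAY).astype(float) for _ in range(3)],0)
# straighten along the prong direction: mean brightness along prong (u) as a function of y offset v, at top-face height
H=np.array([667.3,103.3,140.]);ex=np.array([.9998,.0217,0]);ey=np.array([-.0217,.9998,0])
samp=lambda X:cv2.remap(g.astype(np.float32),np.float32([[proj("side",X)[0]]]),np.float32([[proj("side",X)[1]]]),cv2.INTER_CUBIC)[0,0]
for v in range(-32,33,2):
    print(v,[int(samp(H+u*ex+v*ey)) for u in(-106,-102,-98,-94,-90,-86,-80,-75,-70,-65)])
E
```

```text
-32 [70, 83, 71, 100, 118, 109, 114, 114, 85, 49]
-30 [67, 82, 69, 90, 116, 108, 113, 111, 92, 55]
-28 [63, 83, 69, 79, 105, 97, 101, 98, 89, 59]
-26 [55, 85, 70, 72, 89, 84, 88, 82, 82, 62]
-24 [49, 80, 72, 72, 77, 75, 77, 74, 77, 66]
-22 [42, 72, 74, 75, 73, 75, 75, 74, 78, 71]
-20 [37, 66, 77, 82, 77, 79, 79, 78, 82, 78]
-18 [34, 58, 81, 87, 85, 86, 85, 87, 87, 85]
-16 [30, 52, 82, 91, 90, 96, 94, 95, 97, 93]
-14 [28, 46, 79, 92, 95, 105, 104, 108, 106, 105]
-12 [27, 40, 76, 94, 98, 114, 114, 117, 116, 115]
-10 [25, 37, 72, 94, 102, 115, 122, 124, 121, 122]
-8 [25, 32, 67, 98, 106, 116, 128, 126, 124, 123]
-6 [24, 27, 61, 101, 117, 117, 132, 126, 125, 123]
-4 [24, 27, 50, 104, 123, 122, 131, 127, 126, 122]
-2 [24, 30, 47, 100, 124, 124, 126, 125, 124, 119]
0 [28, 36, 50, 92, 118, 119, 117, 120, 118, 115]
2 [34, 41, 60, 86, 106, 109, 107, 110, 110, 110]
4 [44, 47, 72, 85, 100, 99, 100, 102, 101, 103]
6 [57, 47, 83, 87, 97, 96, 98, 99, 96, 99]
8 [69, 45, 84, 91, 98, 100, 103, 103, 100, 103]
10 [82, 43, 81, 91, 101, 106, 112, 112, 109, 112]
12 [95, 44, 68, 92, 102, 112, 120, 120, 116, 119]
14 [99, 47, 56, 92, 105, 117, 123, 121, 118, 119]
16 [96, 51, 47, 93, 111, 119, 117, 117, 110, 113]
18 [87, 54, 44, 97, 118, 122, 105, 107, 100, 99]
20 [79, 55, 42, 99, 122, 123, 92, 96, 89, 87]
22 [75, 61, 40, 90, 120, 122, 90, 90, 83, 75]
24 [78, 65, 38, 80, 109, 112, 95, 91, 82, 68]
26 [77, 70, 39, 67, 93, 100, 96, 94, 83, 61]
28 [73, 69, 39, 55, 80, 83, 90, 87, 79, 53]
30 [69, 64, 37, 49, 70, 73, 73, 73, 67, 46]
32 [66, 59, 35, 43, 66, 68, 57, 57, 55, 40]
```

>>> play_rows:
  moves: "0.035 0.075 0.25 0 1; 0 0 0.25 0 1; 0 0 0.25 0 1; 0 0 0.15 0 1; 0 0 0 0 1; 0 0 0 0 1"

```text
time_s: 10.7
ee_pos: [547.9, 101.0, 188.2]
orientation: [0.506, -0.494, 0.494, -0.506]
wrist_force: [0.3, 0.6, -1.4]
width: 23.4
```

>>> play_rows:
  moves: "0 -0.025 0.1 0 1; 0 0 0.1 0 1; 0 0 0.1 0 1; 0 0 0.1 0 1; 0 0 0.1 0 1; 0 0 0.1 0 1; 0 0 0.1 0 1; 0 0 0 0 1"

```text
time_s: 11.7
ee_pos: [576.4, 101.5, 189.3]
orientation: [-0.506, 0.494, -0.494, 0.506]
wrist_force: [0.8, -0.3, -1.9]
width: 23.7
```

>>> play_rows:
  moves: "0 0 0.08 0 1; 0 0 0.08 0 1; 0 0 0.08 0 1; 0 0 0 0 1; 0 0 0 0 1"

```text
time_s: 12.32
ee_pos: [585.7, 101.8, 189.2]
orientation: [0.506, -0.494, 0.494, -0.506]
wrist_force: [0.4, 0.8, -2.4]
width: 23.2
```

>>> play_rows:
  moves: "0 0 0.05 0 1; 0 0 0.05 0 1; 0 0 0 0 1; 0 0 0 0 1"

```text
time_s: 12.82
ee_pos: [589.7, 101.8, 189.3]
orientation: [0.506, -0.494, 0.494, -0.506]
wrist_force: [-0.7, 0.0, -2.9]
width: 23.4
```

>>> play_rows:
  moves: "0 0 0.05 0 1; 0 0 0 0 1; 0 0 0 0 1"

```text
time_s: 13.2
ee_pos: [591.6, 101.9, 189.2]
orientation: [0.506, -0.494, 0.494, -0.506]
wrist_force: [-0.8, -0.2, -2.2]
width: 23.2
```

>>> play_rows:
  moves: "0 0 0.05 0 1; 0 0 0 0 1; 0 0 0 0 1"

```text
time_s: 13.58
ee_pos: [593.4, 102.0, 189.2]
orientation: [0.506, -0.495, 0.494, -0.505]
wrist_force: [-4.0, 0.3, -0.3]
width: 23.3
```

Keeper touch at about x = 592.5. I'll press it about 10 mm.

>>> play_rows:
  moves: "0 0 0.05 0 1; 0 0 0.05 0 1; 0 0 0.05 0 1; 0 0 0.05 0 1; 0 0 0 0 1; 0 0 0 0 1"

```text
time_s: 14.32
ee_pos: [600.8, 102.2, 189.2]
orientation: [0.506, -0.495, 0.494, -0.505]
wrist_force: [-7.5, -0.8, 2.3]
width: 23.3
```

>>> play_rows:
  moves: "0 0 0.05 0 1; 0 0 0 0 1; 0 0 0 0 1"

```text
time_s: 14.7
ee_pos: [602.6, 102.2, 189.2]
orientation: [0.507, -0.495, 0.493, -0.505]
wrist_force: [-8.9, 0.5, 2.4]
width: 23.3
```

>>> play_rows:
  moves: "0 0.05 0 0 1; 0 0.05 0 0 1; 0 0 0 0 1; 0 0 0 0 1"

```text
time_s: 15.2
ee_pos: [602.3, 102.3, 184.8]
orientation: [0.507, -0.495, 0.493, -0.505]
wrist_force: [-8.3, -1.0, 1.0]
width: 23.2
```

```bash
python3 -c "
from h import *
o=ctrl.observe();print(o['ee_pos'],o['wrist_force'],o['wrist_torque'])"
```

```text
[602.31646884 102.27260647 184.77779185] [-8.26493972 -0.98808826  1.0297519 ] [-0.08975609  1.61319947 -0.02964608]
```

>>> play_rows:
  moves: "0 0.04 0 0 1; 0 0 0 0 1; 0 0 0 0 1"

```text
time_s: 15.58
ee_pos: [602.4, 102.3, 183.3]
orientation: [0.507, -0.495, 0.493, -0.505]
wrist_force: [-8.9, 0.0, 1.0]
width: 23.3
```

>>> play_rows:
  moves: "0 0.04 0 0 1; 0 0 0 0 1; 0 0 0 0 1"

```text
time_s: 15.95
ee_pos: [602.4, 102.3, 181.7]
orientation: [0.507, -0.495, 0.493, -0.505]
wrist_force: [-8.4, -0.9, 0.8]
width: 23.5
```

>>> play_rows:
  moves: "0 0.03 0 0 1; 0 0 0 0 1; 0 0 0 0 1"

```text
time_s: 16.32
ee_pos: [602.4, 102.3, 180.5]
orientation: [0.507, -0.495, 0.493, -0.505]
wrist_force: [-7.9, -0.6, 1.9]
width: 23.8
```

>>> play_rows:
  moves: "0 0.02 0 0 1; 0 0 0 0 1; 0 0 0 0 1"

```text
time_s: 16.7
ee_pos: [602.4, 102.3, 179.7]
orientation: [0.507, -0.495, 0.493, -0.505]
wrist_force: [-8.7, -0.4, 1.6]
width: 23.1
```

>>> play_rows:
  moves: "0 0.015 0 0 1; 0 0 0 0 1; 0 0 0 0 1"

```text
time_s: 17.08
ee_pos: [602.4, 102.3, 179.5]
orientation: [0.507, -0.495, 0.493, -0.505]
wrist_force: [-9.7, -1.1, 3.9]
width: 23.3
```

>>> play_rows:
  moves: "0 0.015 0 0 1; 0 0 0 0 1; 0 0 0 0 1"

```text
time_s: 17.45
ee_pos: [602.5, 102.3, 179.5]
orientation: [0.507, -0.495, 0.493, -0.505]
wrist_force: [-10.7, 0.3, 5.8]
width: 23.2
```

Bottomed at the expected height (179.5) with a soft vertical reaction. I'll ease back onto the lip and then open.

>>> play_rows:
  moves: "0 -0.015 -0.03 0 1; 0 0 -0.02 0 1; 0 0 0 0 1; 0 0 0 0 1"

```text
time_s: 17.95
ee_pos: [600.9, 102.2, 179.5]
orientation: [0.506, -0.495, 0.494, -0.505]
wrist_force: [-7.2, -0.8, 2.3]
width: 23.3
```

>>> play_rows:
  moves: "0 0 0 0 0.3; 0 0 0 0 0.2; 0 0 0 0 0; 0 0 0 0 0; 0 0 0 0 -0.1; 0 0 0 0 -0.1"

```text
time_s: 18.7
ee_pos: [601.8, 102.1, 179.5]
orientation: [-0.506, 0.494, -0.494, 0.506]
wrist_force: [-0.5, 0.0, 0.4]
width: 46.9
```

```bash
python3 - <<'E'
from h import *
o=ctrl.observe();print(o["ee_pos"],o["width"],o["wrist_force"],o["wrist_torque"])
s=imaging.grab_frame("side")
cv2.imwrite("pics/r1.png",cv2.resize(s[80:220,240:390],None,fx=4,fy=4,interpolation=cv2.INTER_CUBIC)[:,:,::-1])
E
```

```text
[601.76649101 102.13687328 179.50224559] 46.875438229956 [-0.45505151  0.00950366  0.36704476] [-0.01978209 -0.0287678   0.02013427]
```

View pics/r1.png

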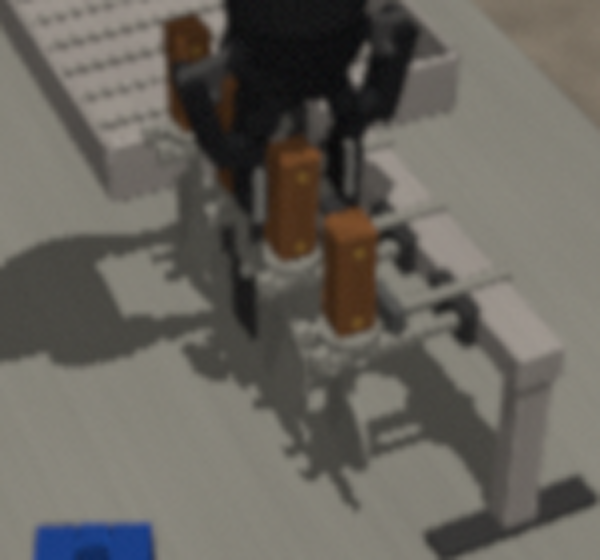

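The scraper stands upright on the hook at about crop (293,200), with open fingers clear on both sides and no wrist force. Retracting straight up.

>>> play_rows:
  moves: "0 -0.2 0 0 -0.1; 0 -0.4 0 0 -0.1; 0 -0.6 0 0 -0.1; 0 -0.7 0 0 -0.1; 0 -0.8 0 0 -0.1; 0 -0.8 0 0 -0.1; 0 0 -0.8 0 -0.1; 0 0 -0.8 0 -0.1"

```text
time_s: 19.75
ee_pos: [537.5, 100.6, 321.6]
orientation: [-0.505, 0.494, -0.495, 0.506]
wrist_force: [0.1, -0.4, 0.0]
width: 47.3
```

>>> play_rows:
  moves: "0 0 -1 0 -0.1; 0 0 -1 0 -0.1; 0 0 -1 0 -0.1; 0 0 -1 0 -0.1; 0 0 -0.5 0 -0.1; 0 0 0 0 -0.1; 0 0 0 0 -0.1"

```text
time_s: 20.62
ee_pos: [358.5, 96.6, 320.3]
orientation: [-0.505, 0.494, -0.495, 0.506]
wrist_force: [-0.2, 0.1, -0.0]
width: 47.4
```

```bash
python3 - <<'E'
from h import *
s=imaging.grab_frame("side");t=imaging.grab_frame("top")
a=cv2.resize(s[80:220,250:370],None,fx=3.5,fy=3.5,interpolation=cv2.INTER_CUBIC)
b=cv2.resize(t[120:200,170:320],None,fx=2.5,fy=2.5,interpolation=cv2.INTER_CUBIC);b=cv2.copyMakeBorder(b,0,a.shape[0]-b.shape[0],0,0,cv2.BORDER_CONSTANT)
cv2.imwrite("pics/f1.png",np.hstack([a,b])[:,:,::-1])
h=cv2.cvtColor(t,cv2.COLOR_RGB2HSV);m=((h[...,0]<18)&(h[...,1]>120)&(h[...,2]>60)).astype(np.uint8)
N,_,st,ce=cv2.connectedComponentsWithStats(m)
for i in range(1,N):
    if st[i,4]>15: print(st[i],ce[i].round(1),onz("top",ce[i],218).round(1))
E
```

```text
[220 169  11  11 101] [225.  174.1] [595.3 173.2 218. ]
[250 168  12  11 100] [255.3 173.3] [598.3 101.3 218. ]
[281 169  10  10  96] [285.5 173.5] [598.5  29.4 218. ]
[190 170  11  10 103] [194.9 174.4] [593.8 244.8 218. ]
```

View pics/f1.png

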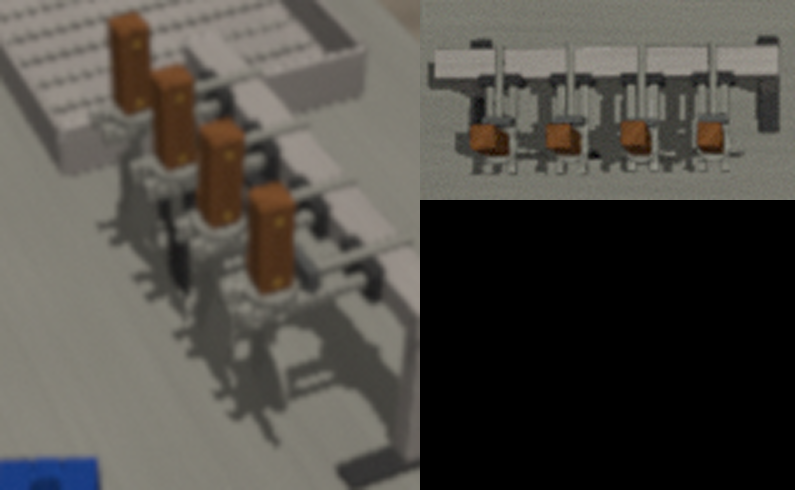

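All four tools hang in line and upright at the same height. The neighbours' top-view centroids are unchanged to within 0.1 px.

```bash
python3 -c "
from bench import ctrl
print(ctrl.finish_job())"
```

```text
the job is handed in; nothing more can be done
None
```

The scraper is hanging on the empty hook and let go, and I handed the job in at about 21 s; no verdict is reported.

**What I did:** I took the brown-handled scraper out of the white stand and lifted it about 120 mm. I slid its neck between the prongs of the empty hook (the one at rack y = -36 mm). The collar met the spring keeper at x ≈ 592.5. I pressed it back about 10 mm, with a wrist force of about 9 N along x, and lowered until the collar reached the prongs at TCP z = 179.5, the expected height. The highest wrist reading near the hook was about 12 N. I then eased back, opened the gripper and withdrew.

**Last checks:**
- **Scraper:** it stands upright in line with the other tools. Its measured y of 101.3 mm is within about 1 mm of the hook's middle line.
- **Neighbours:** their positions in the top view are unchanged to within 0.1 pixel.
- **Gripper:** the wrist force was near zero after opening, and the arm is clear of everything.
- **Bottle:** I didn't re-measure it, but the arm never went near it.

**Disagreement:** the side camera showed an offset of 3 to 4 mm against the calibration. It was about the same for the scraper and the hook, so I treated it as camera bias and steered by their relative position and by touch.

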